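# Cock and trip the spring pin setter

### The arm

A 6-joint arm with a two-finger parallel gripper is mounted at the origin on a cart in front of the work surface, level with it; the furniture and walls round the work are solid. World frame = base frame: x ahead of the robot, y to its left, z up, the work surface at z = 0. Lengths are in m, angles in rad, forces in N, time in s.
With the tool pointing down it reaches from about 0.375 to 0.9 m from the base axis. Payload 3.1 kg.
Tool frame: the origin (TCP) lies midway between the tips of the shut fingers; the grasp point (between the pads) lies 19 mm behind it; z points along the fingers, y is the line along which they close (so a half turn about z gives the same grasp; the last joint's range is limited). The gripper opens to 87 mm and grips with 3 to 60 N. Pads are 19 mm wide; open, the fingers measure 117 mm over their backs; the gripper's body (75 mm by 190 mm) begins 51 mm behind the grasp point.
Start: joints at [1.109, 0.527, 1.433, -0, 1.181, -0.178], TCP at [0.175, 0.6, 0.223] pointing down, gripper open.
Joint ranges: [-3.08, 3.08], [-0.75, 2.2], [0.22, 2.44], [-1.43, 4.57], [0, 2.65], [-2.85, 2.85]. Speed limits (rad/s): [2.79, 2.79, 3.14, 3.14, 3.14, 3.14].

### API

Orientations are given as a unit quaternion [x, y, z, w].
In Python, from rig import status, imaging, order gives the robot as it stands.
- The arm moves only by the tool arm_command, never from a script. Its argument "deltas" is one flat list of numbers, 5 for each row, row after row: the opening, from -1 (shut) to 1 (fully open), so that 0 is half open, then the shift along the tool's x, y, z in m, then the turn about the tool's z in rad. In form: [gripper, tx, ty, tz, roll, gripper, tx, ty, tz, roll, ...]. A call has 1 to 12 rows; each row shifts and turns the commanded pose from where the row before left it, along the tool's axes as they then stand; what a row does not reach is not made up. A row lasts 1/8 s, in which the tool goes at most 62.5 mm and 10.7 degrees, less where a joint would pass 70% of its speed; a pose out of reach is approached as far as the arm can. A call with a gripper value outside its range is refused whole. The fingers move at their own pace and stop on an object; "newtons" is the grip in N (left out, the last holds). Time passes only in rows, so rows that do not move let the fingers close. It gives the time, the measured TCP pose, the force, the opening and the grip force at its end, in the units of the state.
- status.get_obs(): the state, without advancing time (a new reading comes with each control period).
- imaging.camera(name): name is "side" or "top"; returns (picture, depth): 420x560x3 uint8, red, green, blue; 420x560 float32, m along the optical axis (not along the pixel's ray), 0 where there is no reading.
- imaging.camera_params(name): a dict with "intrinsics" (3x3 intrinsics, pixels), "camera_from_world" (4x4, takes a point from world to camera coordinates). Camera axes: x right, y up, looking along -z (the intrinsics and any distortion apply to the point x, -y, -z); pixel columns grow to the right and rows downward; lengths in m; the calibration is good to about 2 mm. A picture is of the moment at which its call begins. camera_params takes no time and is no camera call.
- order.hand_in(): hands the job in; it is judged then, once.
The state is a dict: "time": time; "q": joint angles; "joint_velocities": joint speeds; "joint_torque": joint torques, N m; "position": TCP position; "tool_rot": TCP orientation; "ft_force": force on the tool from outside, world axes, zero at the start; "moment": the same for the moment, N m; "grip_width": finger opening in m; "grip_force": force on a finger pad.
Only numpy, scipy, OpenCV 4.12 (cv2) and the standard library are available. Lean on these libraries where they do the work, as an engineer would, in place of code of your own. Each camera call takes 0.05 s, during which the arm holds its last target. There are 200 camera calls.

### The job

The sprung hammer arm of the pin setter rests on its brass setting pin. Pull the arm back by its upright handle until it clicks and its catch holds it, without forcing it hard against the buffer, and let go of it; then press the trigger pad down so that the arm snaps over and drives the pin fully home with that one blow. Do not push the pin in by hand, and leave the wax cake, thread reel and binder clip where they are.

Things in the scene. Friction and masses are not known exactly. Their poses are not given: they have to be found in the camera images.
- setter: Grey V-shaped cast pin setter bolted to the table, on low rubber feet, top of the bed at z = 12 mm, about 210 x 240 mm. Origin on the arm's vertical pivot axis at table height, z up. In its axes, counterclockwise from +x, the arm at rest points to 215 degrees and the trigger lever to 155; the pin block (70 mm high) stands at 253 degrees, 108 mm out. The pivot post is 90 mm high.
- hammer_arm (a joint): Angle of the dark steel sprung hammer arm, rad: about 0 as found (hammer face on the pin), -0.14 with the pin home; grows as it is cocked, clockwise from above (direction in the setter's axes: 215 degrees minus this angle). It catches somewhere between 0.90 and 1.26 rad, differently at each start and not reported. Let go before it has caught, it snaps back and spoils the job.
- handle (a point): Middle of the round upright handle, a dark steel post on the arm, 16 mm thick, 105 mm from the pivot axis, from z = 56 mm (top of the arm) to 104 mm, with a 19 mm cap above 98 mm; this point is on its axis at z = 80 mm. It may turn in the fingers of a gripper that keeps its orientation. The spring pulls it back with 3.5 N at 0, 8 to 9 N at 1.1 rad.
- trigger_pad (a point): Middle of the top of the ribbed trigger pad (30 x 30 mm) at the outer end of the steel trigger lever, 180 mm from the pivot axis, top at z = 44 mm. Pressed straight down it yields against a light spring (2 to 3 N); with the arm cocked the catch lets go at about 20 mm of travel, and the lever meets its own stop at 25 mm. It springs up when let go.
- catch (a point): Middle of the top of the catch, a ramped steel nose on the trigger lever, 85 mm from the pivot, z = 41 mm. A peg on a dog under the arm (its setting differs at each start) rides over the ramp, which adds up to about 7 N at the handle, then drops behind it: the force falls by 5 N or more in two quick steps, the click. About 6 mm of handle travel after that the peg meets the buffer.
- buffer: Rubber-faced end-stop buffer, 18 x 20 mm, on the bed beside the trigger lever, 85 mm from the pivot; origin at the middle of its face. It yields about 1 mm (1.2 mm of handle travel) for every 4 N, and should bear no more than 18 N, which at the handle is 14 N on top of the spring's own pull.
- setting_pin (a joint): How far the brass setting pin has been driven, m: 0 to 0.003 as found, 0.012 when fully home, its head (18 mm across, 6 mm thick) flat against the pin block. Stiff: it takes about 9 N to move it and it stays where it is.
- wax_cake: Cake of beeswax, 37 x 53 x 20 mm, on the table beyond the tail of the pin, about 190 mm to the right of the pivot; origin under its middle. Bystander.
- thread_reel: Upright spool of tan thread, 38 mm diameter, 55 mm tall, on the table to the left of the pivot; origin under its middle. Bystander.
- clip: Black binder clip, 24 x 32 mm, 40 mm tall, on the table just behind the pivot; origin under its middle. Bystander.

How it is judged:
On the way, in this order (a step that is already met when the one before it is completed fails the run):
1. the arm is cocked and its catch holds it with the hand off (value of joint hammer_arm above 0.8 rad and velocity of joint hammer_arm between -0.2 and 0.2 rad/s and contact force between the fingers and hammer_arm below 0.3 N), for 0.4 s.
2. the tripped arm has snapped over and driven the pin home (value of joint setting_pin above 0.0105 m and value of joint hammer_arm below 0 rad), for 0.2 s.
At the end, for the whole second after the job is handed in: The setting pin is driven home (more than 10.5 of its 12 mm), the hammer arm lies against it (joint below 0), and the wax cake, thread reel and clip are within 20 mm of where they stood (all of step 2 and distance of each of wax_cake, thread_reel, clip from where it was at the start of the episode below 0.02 m); the robot touches nothing.
It fails at once if the arm is forced against the buffer with more than 18 N (contact force between buffer and anything else above 18 N).
It fails at once if the pin is pushed in by hand (contact force between the fingers and setting_pin above 3 N or (value of joint setting_pin above 0.008 m and contact force between the fingers and hammer_arm above 1 N)).
It fails at once if a bystander is moved more than 20 mm (distance of any of wax_cake, thread_reel, clip from where it was at the start of the episode above 0.02 m).
It also fails if it takes over 64 s, if anything falls off the work surface, if the arm or the gripper's body presses on something with over 40 N, if the wrist force passes 120 N, or if a joint passes its speed limit or range.

## Working session

There is one attempt and no reset: what is moved stays moved. The work goes in short steps, Python scripts to look and compute and a tool call to move; the robot and the scene stay as the last step left them, time stands still between calls to the robot, and variables do not carry over. Pictures are saved under pics/ and viewed, at most 10 in all, crops included, and the job is handed in when it is done.

Besides the shell and the picture viewer there is one more tool, called as name(argument=value, ...), one argument or row to a line, values as JSON. arm_command: Moves the arm, as the interface text tells. Its arguments: {"type":"object","properties":{"deltas":{"type":"array"},"newtons":{"type":"number"}},"required":["deltas"]}

```bash
mkdir -p pics; cat > h.py <<'E'
import numpy as np,cv2
from rig import status,imaging,order
def snap(n,f):
    im,d=imaging.camera(n); cv2.imwrite(f'pics/{f}.png',im[:,:,::-1]); np.save(f'pics/{f}.npy',d); return im,d
def ray(n,u,v):
    p=imaging.camera_params(n);K=np.array(p['intrinsics']);T=np.array(p['camera_from_world'])
    r=np.linalg.solve(K,[u,v,1]);r=np.array([r[0],-r[1],-r[2]])
    R=T[:3,:3];return -R.T@T[:3,3],R.T@r
def onz(n,u,v,z):
    o,r=ray(n,u,v);return o+r*(z-o[2])/r[2]
def atd(n,u,v,d):
    o,r=ray(n,u,v);return o+r*d
E
python3 - <<'E'
from h import *
s=status.get_obs();print(s)
for n in('top','side'):
    snap(n,n+'0');p=imaging.camera_params(n);print(p)
E
```

```text
{'time': 0.0, 'q': array([ 1.10851829e+00,  5.28456986e-01,  1.43395402e+00,  3.47749031e-06,
        1.18138504e+00, -1.78515654e-01]), 'joint_velocities': array([ 5.57772040e-04,  1.06667645e-03, -1.35358838e-03,  5.65441253e-05,
       -1.67882597e-03,  9.02348069e-04]), 'joint_torque': array([-3.21153275e-03, -4.40046072e+01, -1.76592207e+01,  6.31632912e-02,
        5.83018397e-02, -1.61461403e-04]), 'position': array([0.17461745, 0.59932166, 0.22156083]), 'tool_rot': array([ 1.41406220e-01,  9.89951043e-01, -1.04512889e-03, -3.48499055e-04]), 'ft_force': array([-0.47555184, -0.11643133, -0.47647765]), 'moment': array([-0.03722015,  0.01046511,  0.01910598]), 'grip_force': 0.0, 'grip_width': 0.08705179394065904}
{'intrinsics': array([[491.65343121,   0.        , 279.32369857],
       [  0.        , 491.65343121, 209.98633338],
       [  0.        ,   0.        ,   1.        ]]), 'camera_from_world': array([[ 0.02982569, -0.99941894,  0.01649889, -0.08015849],
       [ 0.99337338,  0.03147011,  0.11053939, -0.65966123],
       [-0.11099438,  0.01309264,  0.99373479, -0.84959081],
       [ 0.        ,  0.        ,  0.        ,  1.        ]])}
{'intrinsics': array([[450.78997994,   0.        , 281.31365395],
       [  0.        , 450.78997994, 203.87246155],
       [  0.        ,   0.        ,   1.        ]]), 'camera_from_world': array([[-0.96368003, -0.26644652, -0.01808475,  0.58668961],
       [ 0.07194239, -0.32422167,  0.94324154, -0.13448214],
       [-0.25718689,  0.90768197,  0.33161475, -0.66842893],
       [ 0.        ,  0.        ,  0.        ,  1.        ]])}
```

View pics/top0.png

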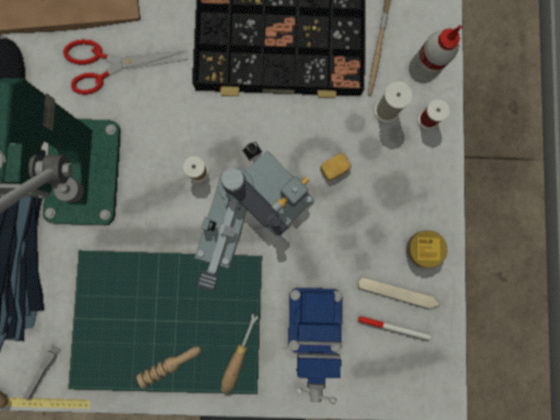

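View pics/side0.png

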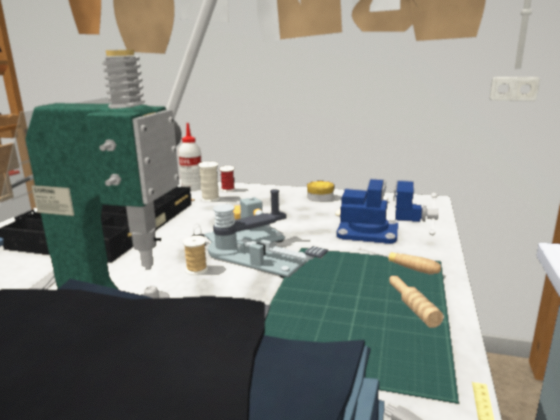

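The top view shows the pivot post at about (233,180), the arm running to the handle cap near (283,224), and the trigger pad at (207,281). The buffer is near (211,227), with the pin block around (296,188), wax (336,166), reel (196,170) and clip (252,150). In the side view the handle is at (275,200).

```bash
python3 - <<'E'
from h import *
im=cv2.imread('pics/top0.png');c=im[130:300,170:350]
cv2.imwrite('pics/c0.png',cv2.resize(c,None,fx=3.5,fy=3.5,interpolation=cv2.INTER_CUBIC))
d=np.load('pics/top0.npy')
P=onz('top',233,177,.09);T=onz('top',207,281,.044);H=onz('top',282,226,.104)
for n,(u,v) in dict(P=(233,177),T=(207,281),H=(282,226)).items(): print(n,atd('top',u,v,d[v,u]))
print(P,T,H,np.linalg.norm((T-P)[:2]),np.linalg.norm((H-P)[:2]),[np.degrees(np.arctan2(*(x-P)[1::-1])) for x in(T,H)])
s=np.load('pics/side0.npy')
for v in(194,200,206):print(atd('side',275,v,s[v,275]))
E
```

```text
P [0.71000783 0.0215354  0.09000748]
T [0.53154631 0.06346751 0.04471394]
H [ 0.63143415 -0.06511925  0.05728452]
[0.71000915 0.02153603 0.09      ] [0.5315203  0.06355877 0.044     ] [ 0.62774273 -0.06420306  0.104     ] 0.1833689780409181 0.11882321049165204 [np.float64(166.75176443471574), np.float64(-133.81586763349378)]
[ 0.63286293 -0.04925577  0.0969646 ]
[ 0.63268896 -0.04773349  0.08561639]
[ 0.63251809 -0.04621632  0.07420011]
```

View pics/c0.png

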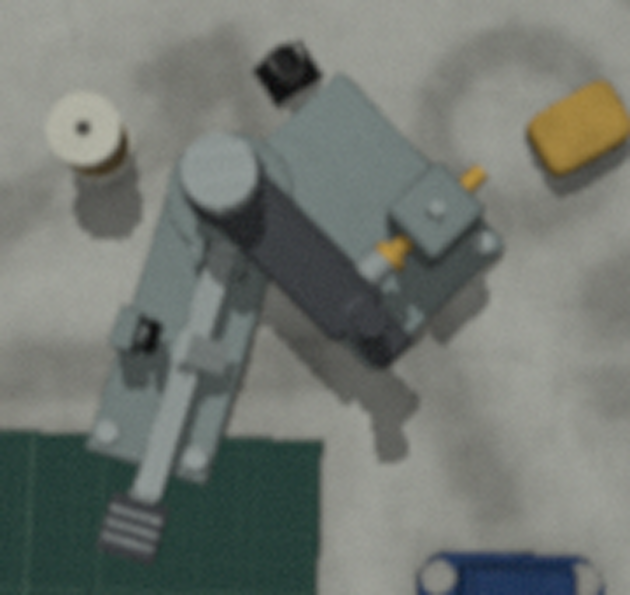

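```bash
python3 - <<'E'
from h import *
P=onz('top',232.9,180,.09);T=onz('top',207.7,280.3,.044);H=onz('top',275.7,218.6,.104)
s=np.load('pics/side0.npy');S=atd('side',275,200,s[200,275]);o,r=ray('side',275,200);S=S+.008*r/np.linalg.norm(r[:2])
n=lambda a:(np.linalg.norm((a-P)[:2]).round(4),np.degrees(np.arctan2(*(a-P)[1::-1])).round(1))
print(P,T,n(T),H,n(H),S,n(S))
q=status.get_obs()['tool_rot'];from scipy.spatial.transform import Rotation as R
print(R.from_quat(q).as_matrix())
E
```

```text
[0.70482341 0.02149762 0.09      ] [0.53277354 0.06238779 0.044     ] (np.float64(0.1768), np.float64(166.6)) [ 0.63975358 -0.05336388  0.104     ] (np.float64(0.0992), np.float64(-131.0)) [ 0.63498217 -0.05539777  0.08288402] (np.float64(0.1039), np.float64(-132.2))
[[-9.59994691e-01  2.80016862e-01 -8.66590075e-04]
 [ 2.80017994e-01  9.59993156e-01 -1.75025979e-03]
 [ 3.41818288e-04 -1.92290092e-03 -9.99998093e-01]]
```

arm_command(
  deltas=[1,0,0,0,-0.142,1,0,0,0,-0.142,0.5,-0.03,-0.045,0,0,0,-0.03,-0.045,0,0,0,-0.03,-0.045,0,0,0,-0.03,-0.045,0,0,0,-0.03,-0.045,0,0,0,-0.03,-0.045,0,0,0,-0.03,-0.045,0,0,0,-0.03,-0.045,0,0,0,-0.03,-0.045,0,0,0,-0.03,-0.045,0,0],
  newtons=30,
)

```text
time: 1.6
position: [0.4756, 0.1484, 0.2223]
tool_rot: [-0.0, 1.0, 0.0, -0.0]
ft_force: [-0.0, 0.1, -0.3]
grip_width: 0.0436
grip_force: 0.0
```

arm_command(
  deltas=[0,-0.04,-0.05,0,0,0,-0.04,-0.05,0,0,0,-0.04,-0.05,0,0,0,-0.04,-0.05,0,0,0,0,-0.001,0.04,0,0,0,0,0.04,0,0,0,0,0.02,0,0,0,0,0,0],
)

```text
time: 2.6
position: [0.6294, -0.0458, 0.1201]
tool_rot: [0.0, 1.0, 0.001, -0.003]
ft_force: [-0.7, 0.2, -0.3]
grip_width: 0.0433
grip_force: 0.0
```

```bash
python3 - <<'E'
from h import *
im,d=snap('side','side1');t,_=snap('top','top1')
a=cv2.resize(im[130:290,180:360,::-1],None,fx=2.2,fy=2.2);b=cv2.resize(t[130:290,170:350,::-1],None,fx=2.2,fy=2.2)
cv2.imwrite('pics/c1.png',np.hstack([a,b]));print(status.get_obs()['position'])
E
```

```text
[ 0.63161734 -0.04616196  0.12288029]
```

View pics/c1.png

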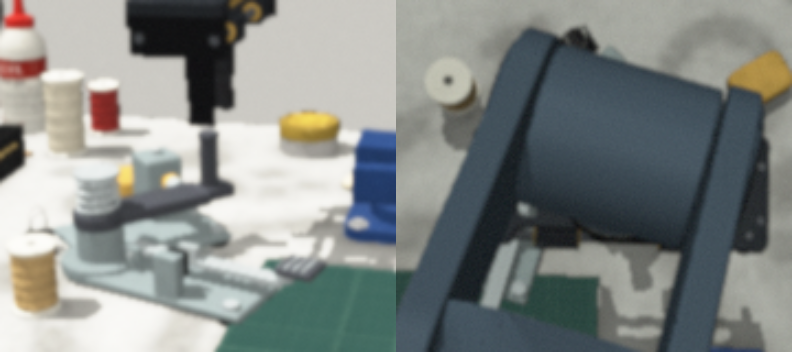

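The side crop shows the fingers above the handle: finger at about u=272, handle at about u=274.5, so the handle is near x=0.636. The top view is blocked by the arm.

arm_command(
  deltas=[0,-0.005,-0.006,0,0,0,0,0,0.02,0,0,0,0,0.02,0,0,0,0,0.018,0,0,0,0,0,0,0,0,0,0,0],
)

```text
time: 3.45
position: [0.637, -0.0524, 0.0652]
tool_rot: [-0.0, 1.0, -0.0, 0.001]
ft_force: [0.5, 0.0, -0.8]
grip_width: 0.0437
grip_force: 0.0
```

arm_command(
  deltas=[-0.4,0,0,0,0,-0.55,0,0,0,0,-0.7,0,0,0,0,-1,0,0,0,0,-1,0,0,0,0,-1,0,0,0,0],
  newtons=35,
)

```text
time: 4.2
position: [0.6364, -0.0527, 0.0648]
tool_rot: [-0.0, 1.0, -0.0, 0.0]
ft_force: [-0.7, -3.1, 2.0]
grip_width: 0.016
grip_force: 34.6
```

```bash
python3 - <<'E'
import numpy as np
P=np.array([.7085,.0225]);h=np.array([.636,-.053]);t0=np.arctan2(*(h-P)[::-1])
c=lambda a:P+.1047*np.array([np.cos(t0-a),np.sin(t0-a)])
for A in (np.arange(0,.81,.08),np.arange(.8,1.35,.03)):
    d=np.diff([c(a) for a in A],axis=0)
    for a,e in zip(A[1:],d):print(round(a,2),(e*[-1,1]*1e3).round(2),c(a).round(4))
E
```

```text
0.08 [5.8  6.04] [ 0.6302 -0.047 ]
0.16 [5.3  6.48] [ 0.6249 -0.0405]
0.24 [4.77 6.88] [ 0.6201 -0.0336]
0.32 [4.2  7.24] [ 0.6159 -0.0264]
0.4 [3.61 7.56] [ 0.6123 -0.0188]
0.48 [2.99 7.82] [ 0.6093 -0.011 ]
0.56 [2.36 8.03] [ 0.6069 -0.003 ]
0.64 [1.71 8.2 ] [0.6052 0.0052]
0.72 [1.05 8.31] [0.6042 0.0135]
0.8 [0.38 8.37] [0.6038 0.0219]
0.83 [-0.03  3.14] [0.6038 0.025 ]
0.86 [-0.12  3.14] [0.604  0.0282]
0.89 [-0.22  3.13] [0.6042 0.0313]
0.92 [-0.31  3.13] [0.6045 0.0344]
0.95 [-0.41  3.11] [0.6049 0.0376]
0.98 [-0.5  3.1] [0.6054 0.0407]
1.01 [-0.59  3.08] [0.606  0.0437]
1.04 [-0.68  3.07] [0.6067 0.0468]
1.07 [-0.78  3.04] [0.6074 0.0499]
1.1 [-0.87  3.02] [0.6083 0.0529]
1.13 [-0.96  2.99] [0.6093 0.0559]
1.16 [-1.05  2.96] [0.6103 0.0588]
1.19 [-1.13  2.93] [0.6114 0.0618]
1.22 [-1.22  2.89] [0.6127 0.0647]
1.25 [-1.31  2.86] [0.614  0.0675]
1.28 [-1.39  2.82] [0.6154 0.0703]
1.31 [-1.48  2.77] [0.6168 0.0731]
1.34 [-1.56  2.73] [0.6184 0.0758]
```

arm_command(
  deltas=[-1,0.0058,0.006,0,0,-1,0.0053,0.0065,0,0,-1,0.0048,0.0069,0,0,-1,0.0042,0.0072,0,0,-1,0.0036,0.0076,0,0,-1,0.003,0.0078,0,0,-1,0.0024,0.008,0,0,-1,0.0017,0.0082,0,0,-1,0.001,0.0083,0,0,-1,0,0,0,0],
)

```text
time: 5.45
position: [0.5997, 0.0125, 0.0647]
tool_rot: [-0.0, 1.0, -0.001, -0.005]
ft_force: [-9.5, -11.3, 8.6]
grip_width: 0.0158
grip_force: 35.3
```

arm_command(
  deltas=[-1,0,0,0,0,-1,0,0,0,0],
)

```text
time: 5.7
position: [0.5997, 0.0121, 0.0647]
tool_rot: [-0.0, 1.0, -0.001, -0.005]
ft_force: [-8.9, -11.8, 8.3]
grip_width: 0.0156
grip_force: 35.3
```

arm_command(
  deltas=[-1,0.004,0,0,0,-1,0,0,0,0],
)

```text
time: 5.95
position: [0.5999, 0.012, 0.0648]
tool_rot: [0.0, 1.0, -0.001, -0.0]
ft_force: [-2.7, -9.8, 2.4]
grip_width: 0.0159
grip_force: 34.9
```

arm_command(
  deltas=[-1,0.0012,0.004,0,0,-1,0.0005,0.004,0,0,-1,0.0003,0.004,0,0,-1,0,0,0,0],
)

```text
time: 6.45
position: [0.5985, 0.023, 0.0649]
tool_rot: [0.0, 1.0, -0.002, -0.0]
ft_force: [-1.9, -12.8, 2.9]
grip_width: 0.016
grip_force: 37.3
```

arm_command(
  deltas=[-1,0,0.0015,0,0,-1,0,0.0015,0,0,-1,0,0,0,0],
)

```text
time: 6.82
position: [0.5984, 0.0249, 0.0649]
tool_rot: [-0.0, 1.0, -0.003, -0.0]
ft_force: [-2.9, -16.2, 2.0]
grip_width: 0.0154
grip_force: 37.3
```

arm_command(
  deltas=[-1,0,0.001,0,0,-1,0,0.001,0,0,-1,0,0,0,0],
)

```text
time: 7.2
position: [0.5983, 0.0271, 0.0649]
tool_rot: [0.0, 1.0, -0.003, -0.0]
ft_force: [-2.1, -15.6, 3.4]
grip_width: 0.0157
grip_force: 37.2
```

arm_command(
  deltas=[-1,0,0.001,0,0,-1,0,0.001,0,0,-1,0,0,0,0],
)

```text
time: 7.58
position: [0.5982, 0.0287, 0.0649]
tool_rot: [0.0, 1.0, -0.003, -0.0]
ft_force: [-2.1, -16.3, 2.4]
grip_width: 0.0159
grip_force: 37.2
```

arm_command(
  deltas=[-1,-0.0002,0.001,0,0,-1,-0.0002,0.001,0,0,-1,0,0,0,0],
)

```text
time: 7.95
position: [0.5982, 0.0303, 0.0649]
tool_rot: [-0.0, 1.0, -0.003, -0.001]
ft_force: [-4.0, -17.8, 2.9]
grip_width: 0.0156
grip_force: 37.2
```

arm_command(
  deltas=[-1,0,0.001,0,0,-1,0,0.001,0,0,-1,0,0,0,0],
)

```text
time: 8.32
position: [0.5983, 0.0345, 0.0649]
tool_rot: [0.001, 1.0, -0.002, -0.001]
ft_force: [-2.2, -9.6, 3.1]
grip_width: 0.0155
grip_force: 37.1
```

arm_command(
  deltas=[-1,0,0.0015,0,0,-1,0,0,0,0],
)

```text
time: 8.57
position: [0.5983, 0.0361, 0.0649]
tool_rot: [0.001, 1.0, -0.002, -0.001]
ft_force: [-2.5, -10.5, 3.5]
grip_width: 0.0152
grip_force: 37.1
```

arm_command(
  deltas=[-1,0,-0.0015,0,0,-1,0,-0.0015,0,0,-1,0,-0.001,0,0,-1,0,0,0,0],
)

```text
time: 9.07
position: [0.5981, 0.0328, 0.0649]
tool_rot: [-0.0, 1.0, -0.001, -0.001]
ft_force: [-2.7, -9.8, 2.8]
grip_width: 0.0158
grip_force: 35.0
```

arm_command(
  deltas=[-1,0,-0.0015,0,0,-1,0,-0.0015,0,0,-1,0,0,0,0],
)

```text
time: 9.45
position: [0.5979, 0.0297, 0.0649]
tool_rot: [-0.0, 1.0, -0.002, -0.001]
ft_force: [-3.4, -10.2, 3.7]
grip_width: 0.0157
grip_force: 35.0
```

arm_command(
  deltas=[-1,0,-0.0015,0,0,-1,0,-0.0015,0,0,-1,0,0,0,0],
)

```text
time: 9.82
position: [0.5978, 0.0271, 0.0649]
tool_rot: [-0.001, 1.0, -0.001, -0.001]
ft_force: [-3.3, -8.7, 4.1]
grip_width: 0.0158
grip_force: 35.0
```

```bash
python3 - <<'E'
from h import *
im,d=snap('side','side2')
cv2.imwrite('pics/c2.png',cv2.resize(im[160:290,200:350,::-1],None,fx=4.5,fy=4.5,interpolation=cv2.INTER_CUBIC));s=status.get_obs();print(s['position'],s['ft_force'])
E
```

```text
[0.59779606 0.02704914 0.06485905] [-4.00612516 -8.08338023  3.81054821]
```

View pics/c2.png

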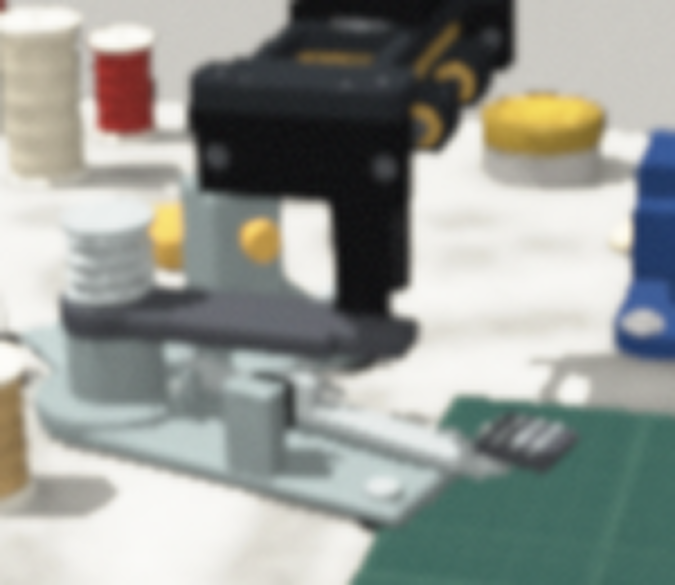

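The side picture shows the arm over the lever at about (370,340) with the fingers on the handle. The trigger pad at (527,440) is up. Backing off didn't unload the handle, so the catch isn't holding yet and I'm going forward again.

arm_command(
  deltas=[-1,0,0.0015,0,0,-1,0,0.0015,0,0,-1,0,0,0,0],
)

```text
time: 10.25
position: [0.5978, 0.0284, 0.0649]
tool_rot: [-0.001, 1.0, -0.003, -0.001]
ft_force: [-3.1, -13.4, 3.2]
grip_width: 0.0158
grip_force: 37.1
```

arm_command(
  deltas=[-1,0,0.0015,0,0,-1,0,0.0015,0,0,-1,0,0,0,0],
)

```text
time: 10.62
position: [0.598, 0.0319, 0.0649]
tool_rot: [-0.0, 1.0, -0.002, -0.001]
ft_force: [-3.2, -10.7, 5.6]
grip_width: 0.0155
grip_force: 37.0
```

arm_command(
  deltas=[-1,0,0.0015,0,0,-1,0,0.0015,0,0,-1,0,0,0,0],
)

```text
time: 11.0
position: [0.5982, 0.0349, 0.0649]
tool_rot: [0.0, 1.0, -0.002, -0.001]
ft_force: [-2.0, -10.9, 3.8]
grip_width: 0.0155
grip_force: 36.9
```

arm_command(
  deltas=[-1,0,0.001,0,0,-1,0,0.001,0,0,-1,0,0,0,0],
)

```text
time: 11.38
position: [0.5984, 0.0366, 0.0649]
tool_rot: [0.0, 1.0, -0.002, -0.001]
ft_force: [-2.8, -11.6, 3.8]
grip_width: 0.0156
grip_force: 36.8
```

arm_command(
  deltas=[-1,-0.0002,0.001,0,0,-1,-0.0002,0.001,0,0,-1,0,0,0,0],
)

```text
time: 11.75
position: [0.5985, 0.0389, 0.0649]
tool_rot: [0.0, 1.0, -0.002, -0.001]
ft_force: [-3.1, -12.1, 3.1]
grip_width: 0.0159
grip_force: 36.8
```

arm_command(
  deltas=[-1,-0.0002,0.001,0,0,-1,-0.0002,0.001,0,0,-1,0,0,0,0],
)

```text
time: 12.12
position: [0.5988, 0.0412, 0.0649]
tool_rot: [0.0, 1.0, -0.002, -0.001]
ft_force: [-3.1, -10.1, 4.4]
grip_width: 0.0155
grip_force: 35.0
```

arm_command(
  deltas=[-1,-0.0002,0.001,0,0.0095,-1,-0.0002,0.001,0,0.0095,-1,0,0,0,0],
)

```text
time: 12.5
position: [0.5993, 0.0438, 0.0649]
tool_rot: [0.01, 1.0, -0.001, -0.001]
ft_force: [-2.4, -8.5, 3.5]
grip_width: 0.0156
grip_force: 35.0
```

arm_command(
  deltas=[-1,-0.0002,0.001,0,0.0095,-1,-0.0002,0.001,0,0.0095,-1,0,0,0,0],
)

```text
time: 12.88
position: [0.5995, 0.0453, 0.0649]
tool_rot: [0.019, 1.0, -0.002, -0.001]
ft_force: [-3.3, -10.7, 4.9]
grip_width: 0.0158
grip_force: 35.0
```

arm_command(
  deltas=[-1,-0.0002,0.001,0,0.0095,-1,-0.0002,0.001,0,0.0095,-1,0,0,0,0],
)

```text
time: 13.25
position: [0.5999, 0.0473, 0.0649]
tool_rot: [0.029, 1.0, -0.002, -0.001]
ft_force: [-4.1, -10.5, 4.3]
grip_width: 0.0156
grip_force: 35.0
```

arm_command(
  deltas=[-1,0.0003,0.001,0,0.0095,-1,0.0003,0.001,0,0.0095,-1,0,0,0,0],
)

```text
time: 13.62
position: [0.6004, 0.0491, 0.0649]
tool_rot: [0.038, 0.999, -0.002, -0.0]
ft_force: [-0.7, -12.0, 3.2]
grip_width: 0.0162
grip_force: 34.9
```

arm_command(
  deltas=[-1,-0.0001,0.001,0,0.0095,-1,-0.0001,0.001,0,0.0095,-1,0,0,0,0],
)

```text
time: 14.0
position: [0.6007, 0.0504, 0.0649]
tool_rot: [0.048, 0.999, -0.002, -0.0]
ft_force: [-1.8, -12.9, 3.6]
grip_width: 0.0159
grip_force: 34.9
```

arm_command(
  deltas=[-1,-0.0002,0.001,0,0.0095,-1,-0.0002,0.001,0,0.0095,-1,0,0,0,0],
)

```text
time: 14.38
position: [0.601, 0.0517, 0.0649]
tool_rot: [0.057, 0.998, -0.003, -0.001]
ft_force: [-2.4, -14.9, 3.2]
grip_width: 0.0157
grip_force: 36.9
```

arm_command(
  deltas=[-1,-0.0002,0.001,0,0.0095,-1,-0.0002,0.001,0,0.0095,-1,0,0,0,0],
)

```text
time: 14.75
position: [0.6014, 0.0529, 0.0649]
tool_rot: [0.066, 0.998, -0.003, -0.001]
ft_force: [-2.6, -16.9, 3.5]
grip_width: 0.016
grip_force: 36.9
```

arm_command(
  deltas=[-1,-0.0002,0.001,0,0.0095,-1,0,0,0,0,-1,0,0,0,0],
)

```text
time: 15.12
position: [0.6016, 0.0536, 0.0649]
tool_rot: [0.071, 0.997, -0.004, -0.001]
ft_force: [-3.0, -18.2, 4.2]
grip_width: 0.0155
grip_force: 36.9
```

arm_command(
  deltas=[-1,-0.0002,0.001,0,0.0095,-1,0,0,0,0],
)

```text
time: 15.38
position: [0.6017, 0.0543, 0.0649]
tool_rot: [0.075, 0.997, -0.004, -0.001]
ft_force: [-4.3, -19.4, 3.7]
grip_width: 0.016
grip_force: 36.8
```

arm_command(
  deltas=[-1,-0.0001,0.0007,0,0.007,-1,0,0,0,0],
)

```text
time: 15.62
position: [0.6018, 0.0547, 0.0649]
tool_rot: [0.079, 0.997, -0.004, -0.001]
ft_force: [-4.2, -19.4, 4.7]
grip_width: 0.0158
grip_force: 36.8
```

arm_command(
  deltas=[-1,0,0.0007,0,0.007,-1,0,0,0,0],
)

```text
time: 15.88
position: [0.6019, 0.0551, 0.0649]
tool_rot: [0.082, 0.997, -0.004, -0.001]
ft_force: [-4.4, -20.9, 4.1]
grip_width: 0.0161
grip_force: 36.7
```

```bash
python3 - <<'E'
from h import *
im,d=snap('side','side3')
o=cv2.imread('pics/side2.png')
f=lambda a:cv2.resize(a[215:275,230:320],None,fx=8.5,fy=5*1.0,interpolation=cv2.INTER_CUBIC)
cv2.imwrite('pics/c3.png',np.vstack([f(o),f(im[:,:,::-1])]))
E
```

```text
(no output)
```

View pics/c3.png

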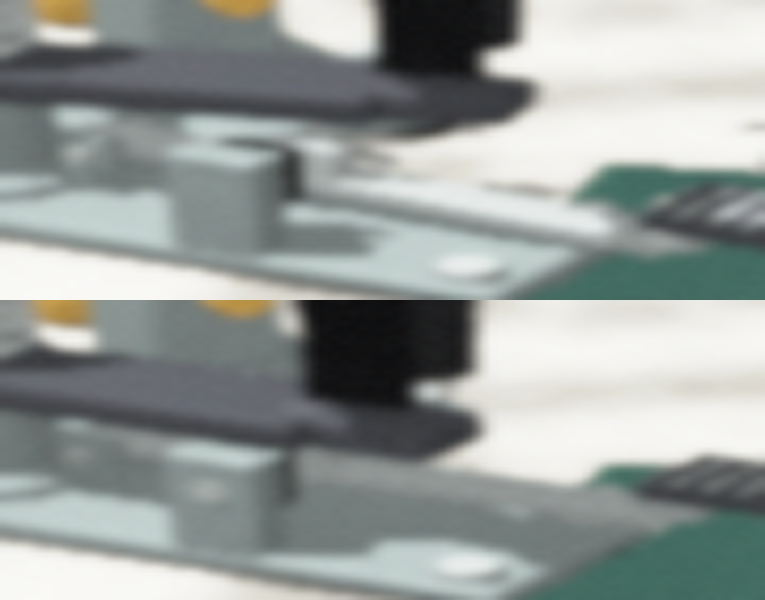

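Upper half (earlier): the pad edge is at about (690,185). Lower half (now): it is at about (690,160), so the lever stands higher now. I'll compare pad height by depth with the initial picture.

```bash
python3 - <<'E'
from h import *
g=[]
for k in(0,2,3):
    im=cv2.imread(f'pics/side{k}.png');d=np.load(f'pics/side{k}.npy')
    pts=[atd('side',u,v,d[v,u]) for v in range(235,270) for u in range(295,340) if d[v,u]>0]
    pts=np.array(pts);m=(abs(pts[:,0]-.533)<.010)&(abs(pts[:,1]-.0625)<.010)
    print(k,m.sum(),np.percentile(pts[m,2],[10,50,90]).round(4))
    g.append(im[238:262,295:335])
E
```

```text
0 82 [0.0304 0.0453 0.0462]Traceback (most recent call last):
  File "<stdin>", line 5, in <module>
  File "h.py", line 12, in atd
    o,r=ray(n,u,v);return o+r*d
        ~~~^^^^^^^
  File "h.py", line 6, in ray
    p=imaging.camera_params(n);K=np.array(p['intrinsics']);T=np.array(p['camera_from_world'])
ValueError: time passes only in moves, steps and waits
```

```bash
python3 - <<'E'
from h import *
p=imaging.camera_params('side');K=np.array(p['intrinsics']);T=np.array(p['camera_from_world'])
v,u=np.mgrid[230:275,290:340]
r=np.stack([(u-K[0,2])/K[0,0],-(v-K[1,2])/K[1,1],-np.ones(u.shape)],-1)
for k in(0,2,3):
    d=np.load(f'pics/side{k}.npy')[230:275,290:340]
    pts=((r*d[...,None]-T[:3,3])@T[:3,:3]).reshape(-1,3)
    m=(abs(pts[:,0]-.533)<.010)&(abs(pts[:,1]-.0625)<.010)
    print(k,m.sum(),np.percentile(pts[m,2],[20,50,90]).round(4))
E
```

```text
0 142 [0.004  0.0313 0.0459]
2 145 [0.0041 0.0228 0.0346]
3 136 [0.004  0.0307 0.0459]
```

The pad is back at its rest height (46 mm, against 35 mm while on the ramp). So the peg has dropped behind the catch and the present load is the buffer. I'll back off until the handle unloads.

arm_command(
  deltas=[-1,0.0003,-0.0015,0,-0.0145,-1,0.0003,-0.0015,0,-0.0145,-1,0.0003,-0.0015,0,-0.0145,-1,0.0003,-0.0015,0,-0.0145,-1,0,0,0,0],
)

```text
time: 16.55
position: [0.6009, 0.0512, 0.0649]
tool_rot: [0.054, 0.999, -0.003, -0.0]
ft_force: [-2.7, -14.5, 3.7]
grip_width: 0.0154
grip_force: 36.8
```

arm_command(
  deltas=[-1,0.0003,-0.0015,0,-0.0145,-1,0.0003,-0.0015,0,-0.0145,-1,0,0,0,0],
)

```text
time: 16.92
position: [0.6004, 0.0491, 0.0649]
tool_rot: [0.04, 0.999, -0.002, 0.0]
ft_force: [-1.0, -11.7, 3.1]
grip_width: 0.0156
grip_force: 36.8
```

arm_command(
  deltas=[-1,0.0003,-0.0015,0,-0.0145,-1,0.0003,-0.0015,0,-0.0145,-1,0,0,0,0],
)

```text
time: 17.3
position: [0.5998, 0.0462, 0.0649]
tool_rot: [0.025, 1.0, -0.002, 0.0]
ft_force: [-1.6, -11.9, 2.3]
grip_width: 0.0158
grip_force: 36.8
```

arm_command(
  deltas=[-1,0.0003,-0.0015,0,-0.0145,-1,0.0003,-0.0015,0,-0.0145,-1,0,0,0,0],
)

```text
time: 17.68
position: [0.5993, 0.0439, 0.0649]
tool_rot: [0.011, 1.0, -0.001, 0.001]
ft_force: [-0.4, -9.5, 2.1]
grip_width: 0.0158
grip_force: 34.8
```

arm_command(
  deltas=[-1,0.0003,-0.0015,0,-0.0145,-1,0.0003,-0.0015,0,-0.0145,-1,0,0,0,0],
)

```text
time: 18.05
position: [0.5992, 0.0432, 0.0649]
tool_rot: [-0.004, 1.0, -0.0, 0.001]
ft_force: [3.4, -3.9, 0.8]
grip_width: 0.016
grip_force: 34.8
```

arm_command(
  deltas=[-1,0.0005,-0.0012,0,0,-1,0,0,0,0],
)

```text
time: 18.3
position: [0.5992, 0.0429, 0.0649]
tool_rot: [-0.004, 1.0, 0.0, 0.002]
ft_force: [6.0, 0.2, 0.5]
grip_width: 0.0158
grip_force: 34.8
```

Held by the catch, so I'm opening the fingers, waiting, then lifting.

arm_command(
  deltas=[-0.3,0,0,0,0,0,0,0,0,0,0,0,0,0,0,0,0,0,0,0,0,0,0,0,0,0,0,0,0,0,0,0,0,0,0,0,0,0,-0.03,0,0,0,0,-0.04,0,0,0,0,-0.03,0,-1,0,0,0,0],
)

```text
time: 19.68
position: [0.5994, 0.042, 0.1672]
tool_rot: [-0.004, 1.0, -0.0, 0.003]
ft_force: [0.3, -0.9, -0.9]
grip_width: 0.0391
grip_force: 0.0
```

```bash
python3 - <<'E'
from h import *
im,d=snap('side','side4')
cv2.imwrite('pics/c4.png',cv2.resize(im[160:290,200:350,::-1],None,fx=4,fy=4));s=status.get_obs();print(s['position'],s['ft_force'],s['tool_rot'])
E
```

```text
[0.59793851 0.04215871 0.16538042] [-0.47388923  0.40005475 -0.15075365] [-4.10326569e-03  9.99990964e-01 -1.38960327e-04  1.10309018e-03]
```

View pics/c4.png

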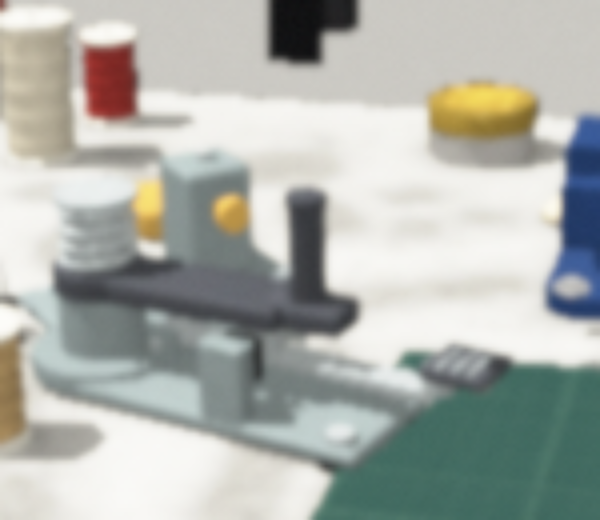

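The arm stands cocked on its catch with the hand off: handle at about (306,240), pad at about (465,365). Next is the trigger pad.

arm_command(
  deltas=[-1,0.035,0.01,0,0,-1,0.034,0.0105,0,0,-1,0,0,0.04,0,-1,0,0,0.04,0,-1,0,0,0.03,0,-1,0,0,0,0],
)

```text
time: 20.48
position: [0.5251, 0.0624, 0.0513]
tool_rot: [-0.004, 1.0, 0.0, -0.004]
ft_force: [-0.4, 0.1, 0.7]
grip_width: 0.0006
grip_force: 0.0
```

arm_command(
  deltas=[-1,-0.004,0,0.008,0,-1,0,0,0.008,0,-1,0,0,0.008,0,-1,0,0,0.006,0,-1,0,0,0,0,-1,0,0,0,0],
)

```text
time: 21.22
position: [0.5327, 0.0621, 0.0248]
tool_rot: [-0.004, 1.0, -0.0, 0.0]
ft_force: [0.8, 0.6, 2.2]
grip_width: 0.0006
grip_force: 1.0
```

arm_command(
  deltas=[-1,0,0,0.0015,0,-1,0,0,0.0015,0,-1,0,0,0,0,-1,0,0,0,0,-1,0,0,-0.03,0,-1,0,0,-0.04,0,-1,0,0,-0.06,0,-1,0,0,0,0],
)

```text
time: 22.22
position: [0.5347, 0.062, 0.1554]
tool_rot: [-0.004, 1.0, -0.0, 0.004]
ft_force: [0.0, -0.0, -0.3]
grip_width: 0.0002
grip_force: 0.0
```

```bash
python3 - <<'E'
from h import *
im,d=snap('side','side5');t,_=snap('top','top5')
cv2.imwrite('pics/c5.png',np.hstack([cv2.resize(a[:,:,::-1],None,fx=2.2,fy=2.2) for a in (im[140:290,180:350],t[130:280,180:350])]));s=status.get_obs();print(s['position'],s['ft_force'])
E
```

```text
[0.53150319 0.06219525 0.15157599] [ 0.03003749  0.43881279 -0.53598179]
```

View pics/c5.png

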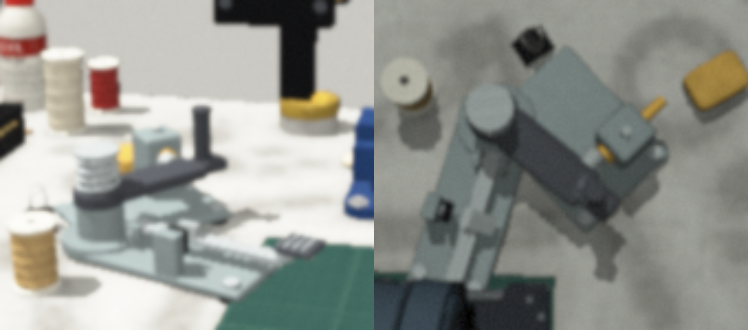

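The arm has snapped over: the pin head at about (605,152) in the right half is against the block, and the tail sticks out further behind it. The wax, reel and clip haven't moved.

```bash
python3 -c "
from rig import order
print(order.hand_in())"
```

```text
the job is handed in; nothing more can be done
None
```

I cocked the arm, its catch held it with the hand off, and one press of the trigger snapped it over; the last picture shows the pin head against the block and the wax, reel and clip in place, and the job is handed in (no verdict was shown).

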